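Pump a clay mister up to full pressure

ROBOT

A 7-joint arm with a two-finger parallel gripper is mounted at the origin on the work surface. World frame = base frame: x ahead of the robot, y to its left, z up, the work surface at z = 0. Lengths are in mm, angles in rad, forces in N, time in s.
With the tool pointing down it reaches from about 400 to 900 mm from the base axis. Payload 5.6 kg.
Tool frame: the origin (TCP) lies on the centre line of the jaws, within the pads' length; the fingertips stand 17 mm ahead of it and the grasp point (between the pads) lies 2 mm behind it; z points along the fingers, y is the line along which they close (so a half turn about z gives the same grasp; the last joint's range is limited). The gripper opens to 92 mm and grips with 3 to 60 N. Pads are 20 mm wide; open, the fingers measure 128 mm over their backs; the gripper's body (75 mm by 189 mm) begins 69 mm behind the grasp point.
Start: joints at [-1.175, 0.468, -0.012, 1.603, 0.006, 1.071, -0.056], TCP at [276.194, 588.409, 231.592] pointing down, gripper open.
Joint ranges: [-2.53, 2.53], [-0.31, 2.02], [-1.57, 1.55], [0.28, 2.44], [-1.29, 4.43], [0.15, 1.84], [-2.92, 2.92]. Speed limits (rad/s): [2.57, 2.57, 3.14, 3.14, 3.14, 3.14, 3.14].

INTERFACE

Orientations are given as a 3x3 rotation matrix whose columns are the frame's x, y, z axes.
In Python, from workcell import manip, vision gives the robot as it stands.
- The arm moves only by the tool arm_command, never from a script. Its argument "rows" is a list that holds one entry, the list of rows, each a list of 5 numbers: the shift along the tool's x, y, z as a fraction of full scale, then the turn about the tool's z as a fraction of full scale, then the closure, from -1 (fully open) to 1 (shut). In form: [[[dx, dy, dz, twist, hand], ...]]. A call has 1 to 20 rows; each row is the pose to reach, as a shift and turn from the pose commanded when the call began, along the tool's axes at that moment; what a row does not reach only later rows make up. Full scale, the value 1, is 300 mm for a shift and pi/2 rad for a turn. A row lasts 1/8 s, in which the tool goes at most 62.5 mm and 10.7 degrees, less where a joint would pass 70% of its speed; a pose out of reach is approached as far as the arm can. A call with a number of a shift or a turn outside -1 to 1 is refused whole. A call with a gripper value outside its range is refused whole. The fingers move at their own pace and stop on an object; "squeeze" is the grip in N (left out, the last holds). Time passes only in rows, so rows that repeat a pose let the fingers close. It gives the time, the measured TCP pose, the force, the opening and the grip force at its end, in the units of the state.
- manip.observe(): the state, without advancing time (a new reading comes with each control period).
- vision.camera(name): name is "scene" or "top"; returns the picture (480x640x3 uint8, red, green, blue); there is no depth.
- vision.camera_model(name): a dict with "fx", "fy", "cx", "cy" (pixels), "R" (3x3) and "t" (3): a world point X has camera coordinates R X + t. Camera axes: x right, y down, z forward; pixel columns grow to the right and rows downward; lengths in mm; the calibration is good to about 2 mm. A picture is of the moment at which its call begins. camera_model takes no time and is no camera call.
- manip.close_job(): hands the job in; it is judged then, once.
The state is a dict: "time_s": time; "joints": joint angles; "joint_velocities": joint speeds; "tau": joint torques, N m; "eef_pos": TCP position; "orientation": TCP orientation; "wrist_force": force on the tool from outside, world axes, zero at the start; "wrist_torque": the same for the moment, N m; "opening": finger opening in mm; "finger_force": force on a finger pad.
Only numpy, scipy, OpenCV 4.12 (cv2) and the standard library are available. Lean on these libraries where they do the work, as an engineer would, in place of code of your own. Each camera call takes 0.05 s, during which the arm holds its last target. There are 200 camera calls.

TASK

Bring the white pump sprayer up to full pressure, ready for misting the clay: press its spring-loaded pump knob all the way down, let it come all the way back up, and keep pumping like this until the small pressure pin beside the pump stands fully out of its boss. Only press the knob: do not lift, push away or tip the sprayer, do not touch the pin, and leave the other things on the table undisturbed. Finish with the knob up and the sprayer standing where it stood.

Things in the scene. Friction and masses are not known exactly. Their poses are not given: they have to be found in the camera images.
- sprayer: loose hand pump sprayer standing on the table: white plastic tank 116 mm across with round shoulders, ribbed black screw ring, grey head; 0.302 m tall over its pump knob; 0.7 to 1.3 kg. Origin: centre of the underside, on the pump axis; z up. +x: along the spray boom (brass nozzle to 106 mm, height 0.22 m); -x: black thumb lever (to 76 mm, height to 0.235 m); +y: the side of the pressure pin.
- pump_knob: the pump knob: black mushroom-shaped palm knob, 52 mm diameter, 26 mm thick, on a 14 mm rod, on the sprayer's axis and its highest part. Origin: centre of its top (flat over 30 mm): height 0.302 m when up, 0.267 m fully pressed. Moves straight down; its spring resists with 4 N at the top and 10 N at the bottom and lifts it by itself in 0.3 s. Pressed well off its axis the sprayer may tip.
- pump_stroke (a joint): how far the pump knob is pressed: 0 = up, 0.035 m = fully down on its stop. A stroke counts when the knob goes down past 0.030 and comes back up to less than 0.004; shorter strokes may pump nothing.
- gauge_pin: the pressure pin: white round pin, 8 mm diameter, in a grey boss of 19 mm diameter on the head, 40 mm from the pump axis on the sprayer's +y side. Origin: centre of its tip: 0.227 m above the table (1 mm proud of the boss) when the pin is in, about 0.250 m when fully out. Must not be touched; pressing straight down on the middle of the knob keeps clear of it.
- pin_travel (a joint): how far the pressure pin stands out: 0 = in, about 0.0235 m = fully out, when a black ring round its foot shows just above the boss. Starts at 0 to 0.0055. Each full stroke raises it 3 to 7 mm (five or six strokes in all) and it stays there between strokes; one stroke short it is at 0.020. Once fully out it rises no more and further strokes change nothing.
- brush_jar: bystander: glass jar, 72 mm diameter, 112 mm tall, two brushes standing in it to 0.21 m; origin: centre of its underside. It stands about 125 mm from the pump axis on the sprayer's -y side.
- sponge: bystander: sponge, 85 x 55 x 30 mm, origin: centre of its underside, about 125 mm from the pump axis.
- bowl: bystander: unfired grey clay bowl, 120 mm diameter, 55 mm tall; origin: centre of its underside, about 150 mm from the pump axis.
- slip_bottle: bystander: squeeze bottle with a pointed tip, 60 mm diameter, 160 mm tall; origin: centre of its underside.
- rolling_pin: bystander: wooden rolling pin lying along its x, 60 mm diameter, 390 mm long with its handles; origin: below its middle, on the table.
- needle_tool: bystander: wooden-handled needle tool lying along its x, 150 mm long, 13 mm thick; origin: under its middle.
- modelling_knife: bystander: wooden modelling knife lying along its x, 150 mm long, 8 mm thick; origin: under its middle.

How it is judged (in metres and radians):
On the way, in this order (a step that is already met when the one before it is completed fails the run):
1. the pump knob is pressed down (value of joint pump_stroke above 0.025 m).
2. the knob is let up again (value of joint pump_stroke below 0.006 m).
3. with further strokes the pressure pin is more than half out (value of joint pin_travel above 0.0115 m).
4. the pressure pin is fully out (value of joint pin_travel above 0.0215 m), for 0.2 s.
At the end, for the whole second after the job is handed in: The pressure pin stands out by more than 21.5 mm, the pump knob is up (within 4 mm), and the sprayer stands upright (within 0.05 rad), at rest, within 40 mm of where it was (value of joint pin_travel above 0.0215 m and value of joint pump_stroke below 0.004 m and angle between sprayer's own z axis and vertical below 0.05 rad and distance of sprayer from where it was at the start of the episode below 0.04 m and linear speed of sprayer below 0.02 m/s); the robot touches nothing.
It fails at once if the robot touches the pressure pin (contact force between any of the fingers, the arm and gauge_pin above 0.3 N).
It fails at once if the sprayer is lifted more than 10 mm (height (world z) of sprayer above 0.01 m).
It fails at once if the sprayer is tipped by more than 0.2 rad (angle between sprayer's own z axis and vertical above 0.2 rad).
It fails at once if the sprayer is pushed more than 50 mm from its place (distance of sprayer from where it was at the start of the episode above 0.05 m).
It fails at once if another thing on the table is moved more than 30 mm, or the jar or bowl tipped by more than 0.3 rad (distance of any of brush_jar, sponge, bowl, slip_bottle, rolling_pin, needle_tool, modelling_knife from where it was at the start of the episode above 0.03 m or angle between any of brush_jar, bowl's own z axis and vertical above 0.3 rad).
It also fails if it takes over 58 s, if anything falls off the work surface, if the arm or the gripper's body presses on something with over 40 N, if the wrist force passes 120 N, or if a joint passes its speed limit or range.

## Working session

There is one attempt and no reset: what is moved stays moved. The work goes in short steps, Python scripts to look and compute and a tool call to move; the robot and the scene stay as the last step left them, time stands still between calls to the robot, and variables do not carry over. Pictures are saved under pics/ and viewed, at most 10 in all, crops included, and the job is handed in when it is done.

Besides the shell and the picture viewer there is one more tool, called after "Request:" as a command line: name --argument value ..., lists and objects as JSON in quotes. arm_command: Moves the arm, as the interface text tells. Its arguments: {"type":"object","properties":{"rows":{"type":"array"},"squeeze":{"type":"number"}},"required":["rows"]}

```bash
mkdir -p pics; python3 - <<'E'
from workcell import manip, vision
import cv2
for n in("scene","top"):
    cv2.imwrite(f"pics/{n}0.png",vision.camera(n)[:,:,::-1])
    m=vision.camera_model(n);print(n,{k:(v.tolist() if hasattr(v,'tolist') else v) for k,v in m.items()})
s=manip.observe();print(s['time_s'],s['eef_pos'],s['orientation'],s['opening'])
E
```

```text
scene {'fx': 479.336431732256, 'fy': 479.336431732256, 'cx': 325.62165583862685, 'cy': 240.97943380969159, 'R': [[0.6025150003645275, 0.7980796105861423, -0.006679034541353808], [0.4805550517972018, -0.3694540580808984, -0.7953430336400419], [-0.6372146549852115, 0.4759964644135787, -0.6061228005428028]], 't': [-255.21566436541084, -143.85900949480921, 1458.916060751554]}
top {'fx': 559.122125876562, 'fy': 559.122125876562, 'cx': 321.829847010356, 'cy': 226.12302132916992, 'R': [[0.015115888404921358, -0.9994682245036355, 0.02889252715288987], [-0.993573656566406, -0.018255909718412504, -0.11170546422451519], [0.11217352136307049, -0.027018326519303262, -0.9933212527360445]], 't': [-99.97941062870952, 531.7435136834265, 1293.9631533066272]}
0.1 [276.00896205 587.95092172 230.73360443] [[-9.05262650e-01  4.24852007e-01 -5.53637582e-04]
 [ 4.24852348e-01  9.05261443e-01 -1.48379735e-03]
 [-1.29207525e-04 -1.57844055e-03 -9.99998746e-01]] 91.94235743815064
```

View pics/scene0.png

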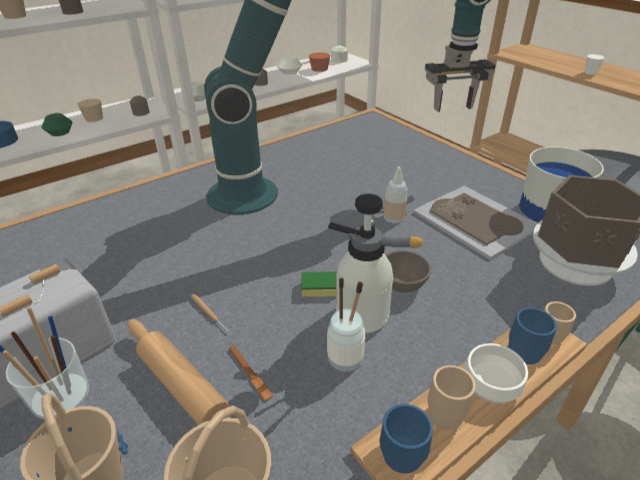

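View pics/top0.png

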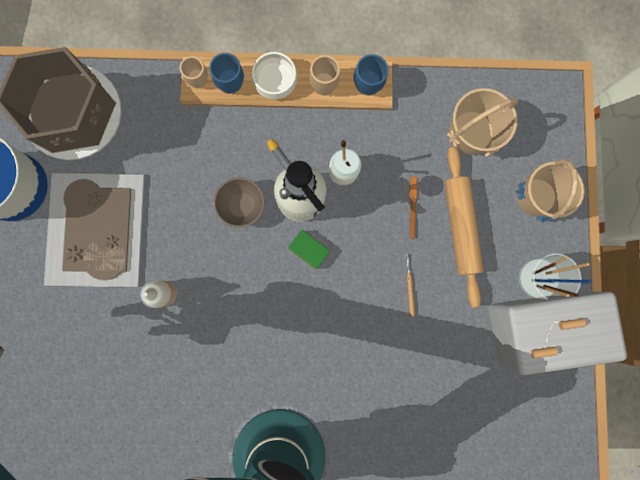

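The scene view shows the knob at about (369,204). In the top view the knob is at about (299,174), the boom points up-left to (270,145), and the pin side is therefore lower-left, away from the jar at (345,165).

```bash
cat > h.py <<'E'
import numpy as np, cv2
from workcell import manip, vision
def ray(n,u,v):
    m=vision.camera_model(n);R=np.array(m['R']);t=np.array(m['t'])
    d=R.T@np.array([(u-m['cx'])/m['fx'],(v-m['cy'])/m['fy'],1]);return -R.T@t,d
def plane(n,u,v,z):
    c,d=ray(n,u,v);return c+d*(z-c[2])/d[2]
def proj(n,X):
    m=vision.camera_model(n);p=np.array(m['R'])@X+np.array(m['t']);return m['fx']*p[0]/p[2]+m['cx'],m['fy']*p[1]/p[2]+m['cy']
def tri(a,b):
    (c,d),(e,f)=a,b
    s=np.linalg.lstsq(np.c_[d,-f],e-c,rcond=None)[0];p,q=c+s[0]*d,e+s[1]*f
    return (p+q)/2,np.linalg.norm(p-q)
E
python3 - <<'E'
from h import *
def blob(im,x,y,r,op):
    m=(im.max(2)<60).astype(np.uint8); w=np.zeros_like(m); w[y-r:y+r,x-r:x+r]=1; m*=w
    m=cv2.morphologyEx(m,cv2.MORPH_OPEN,cv2.getStructuringElement(cv2.MORPH_ELLIPSE,(op,op)))
    c=max(cv2.findContours(m,0,1)[0],key=cv2.contourArea)
    return cv2.minEnclosingCircle(c),cv2.boundingRect(c),cv2.moments(m,True)
s=cv2.imread('pics/scene0.png');t=cv2.imread('pics/top0.png')
for n,im,x,y,r,op in(('scene',s,369,204,22,11),('top',t,299,174,22,17)):
    c,b,mo=blob(im,x,y,r,op);u=(mo['m10']/mo['m00'],mo['m01']/mo['m00']);print(n,c,b,u,plane(n,*u,289))
    globals()[n]=u
print(tri(ray('scene',*scene),ray('top',*top)))
cv2.imwrite('pics/crop0.png',np.hstack([cv2.resize(s[180:260,320:400],(400,400),interpolation=2),cv2.resize(t[130:210,260:340],(400,400),interpolation=2)]))
E
```

```text
scene ((368.5, 203.0), 13.124505043029785) (356, 194, 26, 20) (368.3752913752914, 203.72727272727272) [606.63162804 -37.4990325  289.        ]
top ((299.0, 173.625), 12.860528945922852) (287, 161, 25, 26) (299.015503875969, 173.54651162790697) [605.2189727  -38.60372425 289.        ]
(array([605.83927033, -37.92179122, 288.64270784]), np.float64(1.7211049451944649))
```

View pics/crop0.png

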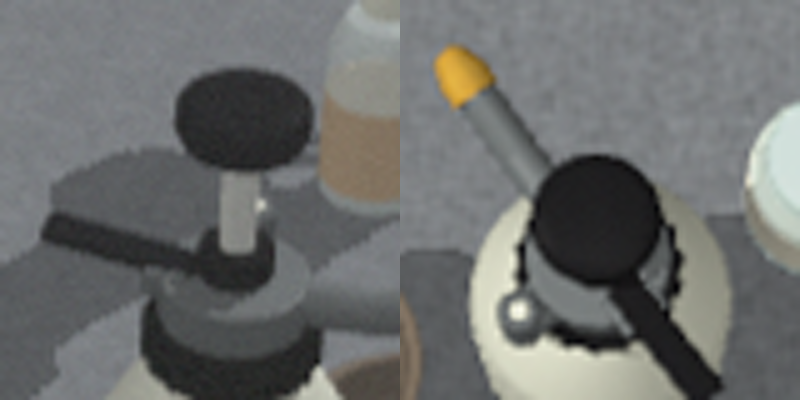

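Knob top is at (606, -38, 302). I'll raise the arm, close the hand and move halfway.

Request:
arm_command --rows '[[[0,0,-0.17,0,1],[0,0,-0.34,0,1],[0,0,-0.5,0,1],[-0.12,-0.09,-0.5,0,1],[-0.24,-0.18,-0.5,0,1],[-0.36,-0.27,-0.5,0,1],[-0.48,-0.36,-0.5,0,1],[-0.6,-0.45,-0.5,0,1],[-0.72,-0.54,-0.5,0,1],[-0.84,-0.63,-0.5,0,1],[-0.94,-0.71,-0.5,0,1],[-0.94,-0.71,-0.5,0,1],[-0.94,-0.71,-0.5,0,1]]]' --squeeze 10

```text
time_s: 1.72
eef_pos: [440.4, 276.5, 381.4]
orientation: [[-0.906, 0.424, -0.001], [0.424, 0.906, 0.0], [0.001, 0.0, -1.0]]
wrist_force: [-0.1, 0.6, -0.4]
opening: 0.4
finger_force: 0.0
```

Request:
arm_command --rows '[[[-0.12,-0.09,0,0,1],[-0.24,-0.18,0,0,1],[-0.36,-0.27,0,0,1],[-0.48,-0.36,0,0,1],[-0.6,-0.45,0,0,1],[-0.72,-0.54,0,0,1],[-0.84,-0.63,0,0,1],[-0.944,-0.716,0,0,1],[-0.944,-0.716,0,0,1],[-0.944,-0.716,0.1,0,1],[-0.944,-0.716,0.13,0,1],[-0.944,-0.716,0.13,0,1],[-0.944,-0.716,0.13,0,1]]]'

```text
time_s: 3.35
eef_pos: [606.5, -38.3, 343.6]
orientation: [[-0.906, 0.424, 0.002], [0.424, 0.906, 0.0], [-0.001, 0.001, -1.0]]
wrist_force: [0.2, -0.7, 0.2]
opening: 0.7
finger_force: 0.0
```

```bash
python3 - <<'E'
from h import *
s=vision.camera('scene');t=vision.camera('top')
print(manip.observe()['eef_pos'],manip.observe()['wrist_force'])
a=np.array([606,-38,302]);p,q=proj('scene',a),proj('top',a)
print(p,q)
f=lambda im,c,r:cv2.resize(im[int(c[1])-r:int(c[1])+r,int(c[0])-r:int(c[0])+r],(400,400),interpolation=2)
cv2.imwrite('pics/c1.png',np.hstack([f(s,p,50),f(t,q,50)])[:,:,::-1])
E
```

```text
[606.47136144 -38.75883477 343.63633756] [0.13384854 0.30931789 0.63619471]
(np.float64(368.2768386457764), np.float64(197.6463718300486)) (np.float64(298.6262729307821), np.float64(171.73353252496173))
```

View pics/c1.png

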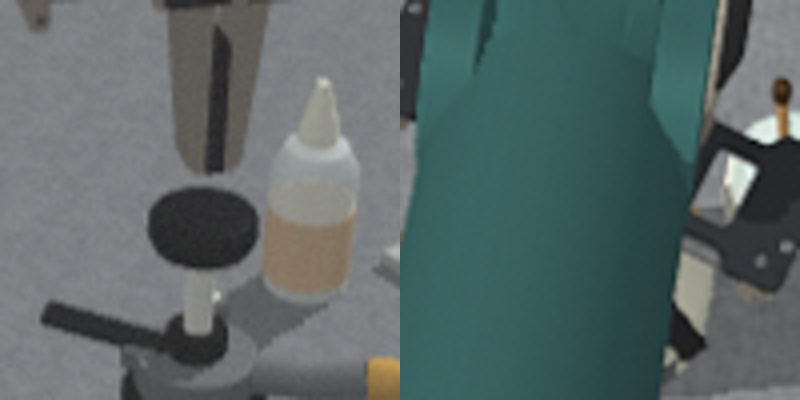

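The fingertips stand centred about 25 mm over the knob in the scene view. Now a careful first stroke.

Request:
arm_command --rows '[[[0,0,0.05,0,1],[0,0,0.09,0,1],[0,0,0.12,0,1],[0,0,0.15,0,1],[0,0,0.175,0,1],[0,0,0.19,0,1],[0,0,0.197,0,1],[0,0,0.197,0,1],[0,0,0.197,0,1]]]'

```text
time_s: 4.58
eef_pos: [606.2, -39.0, 284.6]
orientation: [[-0.905, 0.425, 0.001], [0.425, 0.905, 0.001], [-0.001, 0.001, -1.0]]
wrist_force: [-2.5, -0.1, 10.0]
opening: 0.4
finger_force: 4.9
```

10 N, which means it is at the bottom. Now let it up and do another full stroke.

Request:
arm_command --rows '[[[0,0,-0.06,0,1],[0,0,-0.12,0,1],[0,0,-0.16,0,1],[0,0,-0.16,0,1],[0,0,-0.16,0,1],[0,0,-0.16,0,1],[0,0,-0.1,0,1],[0,0,-0.05,0,1],[0,0,-0.02,0,1],[0,0,0.002,0,1],[0,0,0.002,0,1],[0,0,0.002,0,1]]]'

```text
time_s: 6.08
eef_pos: [607.1, -39.2, 284.4]
orientation: [[-0.905, 0.425, 0.003], [0.425, 0.905, 0.0], [-0.003, 0.002, -1.0]]
wrist_force: [-2.2, 0.3, 12.7]
opening: 0.5
finger_force: 6.4
```

Request:
arm_command --rows '[[[0,0,-0.06,0,1],[0,0,-0.12,0,1],[0,0,-0.16,0,1],[0,0,-0.16,0,1],[0,0,-0.16,0,1],[0,0,-0.16,0,1]]]'

```text
time_s: 6.82
eef_pos: [605.6, -38.9, 330.0]
orientation: [[-0.905, 0.425, -0.002], [0.425, 0.905, -0.0], [0.001, -0.001, -1.0]]
wrist_force: [-0.8, 0.2, 0.0]
opening: 0.2
finger_force: 0.0
```

```bash
cat > look.py <<'E'
import sys
from h import *
s=vision.camera('scene');print(manip.observe()['eef_pos'])
p=proj('scene',np.array([606,-38,260]))
x,y=int(p[0]),int(p[1])
cv2.imwrite(sys.argv[1],cv2.resize(s[y-40:y+40,x-40:x+40],(560,560),interpolation=2)[:,:,::-1])
E
python3 look.py pics/c2.png
```

```text
[605.6875634  -38.95956138 330.13192605]
```

View pics/c2.png

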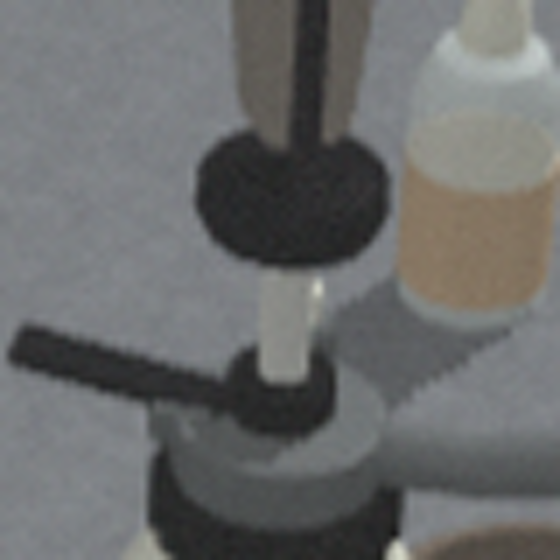

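The knob is up, the pin peeks taller at about (318,290) right of the rod, and the sprayer is unmoved. Four more strokes.

Request:
arm_command --rows '[[[0,0,0.05,0,1],[0,0,0.11,0,1],[0,0,0.145,0,1],[0,0,0.162,0,1],[0,0,0.162,0,1],[0,0,0.1,0,1],[0,0,0.04,0,1],[0,0,0,0,1],[0,0,0,0,1],[0,0,0,0,1],[0,0,0.05,0,1],[0,0,0.11,0,1],[0,0,0.145,0,1],[0,0,0.162,0,1],[0,0,0.162,0,1],[0,0,0.162,0,1]]]'

```text
time_s: 8.88
eef_pos: [606.7, -39.1, 284.4]
orientation: [[-0.905, 0.425, 0.003], [0.425, 0.905, 0.001], [-0.002, 0.002, -1.0]]
wrist_force: [-3.7, 0.6, 17.4]
opening: 0.8
finger_force: 8.4
```

Request:
arm_command --rows '[[[0,0,-0.06,0,1],[0,0,-0.12,0,1],[0,0,-0.16,0,1],[0,0,-0.16,0,1],[0,0,-0.16,0,1],[0,0,-0.16,0,1],[0,0,-0.1,0,1],[0,0,-0.05,0,1],[0,0,-0.02,0,1],[0,0,0,0,1],[0,0,0,0,1],[0,0,0,0,1]]]'

```text
time_s: 10.38
eef_pos: [607.2, -39.2, 284.4]
orientation: [[-0.905, 0.425, 0.004], [0.425, 0.905, 0.001], [-0.003, 0.002, -1.0]]
wrist_force: [-2.5, 0.0, 14.9]
opening: 0.1
finger_force: 7.6
```

Request:
arm_command --rows '[[[0,0,-0.06,0,1],[0,0,-0.12,0,1],[0,0,-0.16,0,1],[0,0,-0.16,0,1],[0,0,-0.16,0,1],[0,0,-0.16,0,1],[0,0,-0.1,0,1],[0,0,-0.05,0,1],[0,0,-0.02,0,1],[0,0,0,0,1],[0,0,0,0,1],[0,0,0,0,1]]]'

```text
time_s: 11.88
eef_pos: [607.2, -39.2, 284.4]
orientation: [[-0.905, 0.425, 0.004], [0.425, 0.905, 0.001], [-0.003, 0.002, -1.0]]
wrist_force: [-2.0, 1.0, 14.9]
opening: 0.6
finger_force: 7.6
```

Request:
arm_command --rows '[[[0,0,-0.06,0,1],[0,0,-0.12,0,1],[0,0,-0.16,0,1],[0,0,-0.16,0,1],[0,0,-0.16,0,1],[0,0,-0.16,0,1],[0,0,-0.1,0,1],[0,0,-0.05,0,1],[0,0,-0.02,0,1],[0,0,0,0,1],[0,0,0,0,1],[0,0,0,0,1]]]'

```text
time_s: 13.38
eef_pos: [607.1, -39.2, 284.4]
orientation: [[-0.905, 0.425, 0.004], [0.425, 0.905, 0.001], [-0.003, 0.002, -1.0]]
wrist_force: [-3.2, 0.6, 15.5]
opening: 0.3
finger_force: 7.6
```

Request:
arm_command --rows '[[[0,0,-0.06,0,1],[0,0,-0.12,0,1],[0,0,-0.2,0,1],[0,0,-0.3,0,1],[0,0,-0.34,0,1],[0.12,0.09,-0.34,0,1],[0.24,0.18,-0.34,0,1],[0.36,0.27,-0.34,0,1],[0.48,0.36,-0.34,0,1],[0.6,0.45,-0.34,0,1],[0.72,0.54,-0.34,0,1],[0.84,0.63,-0.34,0,1],[0.94,0.71,-0.34,0,1],[0.94,0.71,-0.34,0,1],[0.94,0.71,-0.34,0,1]]]'

```text
time_s: 15.25
eef_pos: [441.4, 272.6, 383.5]
orientation: [[-0.905, 0.426, -0.001], [0.426, 0.905, -0.002], [0.0, -0.002, -1.0]]
wrist_force: [0.1, -0.4, -0.1]
opening: 0.5
finger_force: 0.0
```

```bash
python3 - <<'E'
from h import *
s=vision.camera('scene');t=vision.camera('top')
f=lambda im,x,y:cv2.resize(im[y:y+80,x:x+80],(400,400),interpolation=2)
cv2.imwrite('pics/c3.png',np.hstack([f(s,320,180),f(t,260,130)])[:,:,::-1])
E
```

```text
(no output)
```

View pics/c3.png

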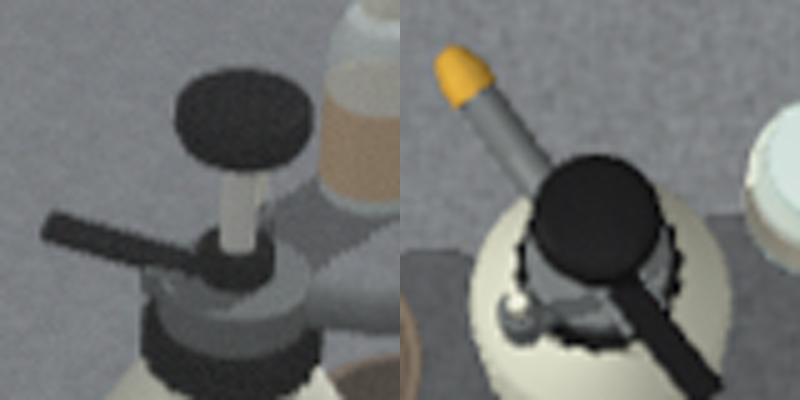

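The knob is up and the sprayer is unchanged. The pin is visibly taller: in the scene view it spans crop rows of about 170–207, and in the top view its tip shifted up about 11 crop pixels. I'll check that number numerically.

```bash
python3 - <<'E'
from h import *
t0=cv2.imread('pics/top0.png');t=vision.camera('top')[:,:,::-1]
def tip(im):
    g=im[186:198,279:289].astype(float).min(2);w=np.clip(g-150,0,None);yy,xx=np.mgrid[186:198,279:289];return (w*xx).sum()/w.sum(),(w*yy).sum()/w.sum()
a,b=tip(t0),tip(t);print(a,b)
p=plane('top',*a,229);print(p)
for z in(229,240,246,250):print(z,proj('top',np.array([p[0],p[1],z])))
ps=plane('top',*b,250);print(ps)
for z in (227,229,246,250): print('scene',z,(np.array(proj('scene',np.array([ps[0],ps[1],z])))-[320,180])*5)
E
```

```text
(np.float64(281.3306744017404), np.float64(190.29369108049312)) (np.float64(281.18854748603354), np.float64(189.4217877094972))
[582.48702668  -2.57197889 229.        ]
229 (np.float64(281.3306744017404), np.float64(190.29369108049318))
240 (np.float64(281.09443668407846), np.float64(189.33156686516898))
246 (np.float64(280.9636282602268), np.float64(188.79882402714293))
250 (np.float64(280.8756429870724), np.float64(188.44048682878372))
[580.52333715  -3.23849681 250.        ]
scene 227 [256.34893844 193.29203755]
scene 229 [256.60684973 189.13071015]
scene 246 [258.826001   153.32531705]
scene 250 [259.35525552 144.78594154]
```

```bash
python3 - <<'E'
from h import *
t0=cv2.imread('pics/top0.png');t=vision.camera('top')[:,:,::-1]
for im in(t0,t):
    g=im.astype(float).min(2)[186:199,279:290];print(g.astype(int)); 
    k=g[2:9,2:8];w=np.clip(k-130,0,None);yy,xx=np.mgrid[188:195,281:287];print((w*xx).sum()/w.sum(),(w*yy).sum()/w.sum())
E
```

```text
[[200 201 205 193 112  47  81 123 127 121 120]
 [201 203 208 198 123  78 103 111 123 122 119]
 [203 191 180 141  95  87  91  87 111 124 121]
 [197 148 102  96 111 118 101  79  90 118 126]
 [172 120 103 152 170 176 136  97  66  91 116]
 [151 111 118 199 223 223 156 106  77  72  85]
 [149 108 130 206 226 221 164 122  85  76  82]
 [152 109 110 178 203 193 144 106  79  80  88]
 [168 118 107 112 128 119 112  92  71  82  82]
 [183 121  91 104 104  99  93  75  69  73  63]
 [206 149  88  81  81  74  69  65  65  87  78]
 [203 173 117  76  67  64  62  59  86 151 138]
 [200 190 166 123  88  77  91  93 150 202 184]]
283.1335436382755 191.41640378548897
[[201 201 206 192 111  46  81 123 127 122 121]
 [201 203 206 212 139  78 101 111 122 123 120]
 [204 190 184 205 177 129  98  87 111 124 122]
 [197 146 152 205 221 198 125  68  89 119 128]
 [172 117 172 217 226 216 143  81  60  93 112]
 [151 109 158 200 206 175 114  82  69  74  75]
 [149 108 119 142 143 130  86  78  74  78  85]
 [152 111  95 106 114 110 101  89  74  80  88]
 [169 120 110 109 105  90 107  95  75  82  84]
 [183 122  92 106 108 101  95  77  70  73  63]
 [206 149  89  81  81  74  69  64  66  87  79]
 [203 173 117  76  69  65  61  59  86 150 137]
 [201 190 167 123  88  77  91  93 150 203 184]]
282.614 189.661
```

The tip rose about 2.0 px, which is about 22 mm above its start (some of it may have been out already). With seven strokes down to the stop, the pin is fully out.

```bash
python3 -c "
from workcell import manip
print(manip.close_job())"
```

```text
the job is handed in; nothing more can be done
None
```

I gave the sprayer seven full strokes and handed the job in; by the camera the pin stands about 22 mm higher than it started, the knob is up and the sprayer has not moved (the hand-in gave no verdict).

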